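# Remix a diamond suspension and charge the polishing disc

## Robot

A 7-joint arm with a two-finger parallel gripper is mounted at the origin on the work surface. World frame = base frame: x ahead of the robot, y to its left, z up, the work surface at z = 0. Lengths are in m, angles in rad, forces in N, time in s.
With the tool pointing down it reaches from about 0.4 to 0.85 m from the base axis. Payload 4.5 kg.
Tool frame: the origin (TCP) lies at the very end of the fingers, on their centre line; the grasp point (between the pads) lies 19 mm behind it (tcp_to_grasp is the z of the grasp point in the tool frame, in m); z points along the fingers, y is the line along which they close (so a half turn about z gives the same grasp; the last joint's range is limited). The gripper opens to 88 mm and grips with 3 to 60 N. Pads are 18 mm wide; open, the fingers measure 123 mm over their backs; the gripper's body (75 mm by 187 mm) begins 45 mm behind the grasp point.
Start: joints at [-1.262, 0.689, -0.195, 1.565, 0.157, 0.902, -0.215], TCP at [0.17, 0.602, 0.239] pointing down, gripper open.
Joint ranges: [-3.01, 3.01], [-0.46, 2.08], [-1.47, 1.51], [0.13, 2.56], [-1, 4.14], [0.04, 2.09], [-2.66, 2.66]. Speed limits (rad/s): [2.57, 2.57, 3.14, 3.14, 3.14, 3.14, 3.14].

## Interface

Orientations are given as a unit quaternion [x, y, z, w].
In Python, from plant import * gives the robot as it stands. The module is installed in compiled form; this text tells all that it offers.
- The arm moves only by the shell command python3 -m jog 'ROWS' [OPENING] [FORCE]. ROWS is JSON, a list that holds one entry, the list of rows, each a list of 6 numbers: the shift along the tool's x, y, z in m, then the turn, a rotation vector about the tool's x, y, z in rad. In form: [[[dx, dy, dz, ax, ay, az], ...]]. A call has 1 to 12 rows; each row shifts and turns the commanded pose from where the row before left it, along the tool's axes as they then stand; what a row does not reach is not made up. A row lasts 1/8 s, in which the tool goes at most 62.5 mm and 10.7 degrees, less where a joint would pass 70% of its speed; a pose out of reach is approached as far as the arm can. A call with a gripper value outside its range is refused whole. OPENING is the finger opening in m, from 0 to 0.0881, set as the call begins (- or left out, the last holds). The fingers move at their own pace and stop on an object; FORCE is the grip in N (left out, the last holds). Time passes only in rows, so rows that do not move let the fingers close. It gives the time, the measured TCP pose, the force, the opening and the grip force at its end, in the units of the state.
- get_state(): the state, without advancing time (a new reading comes with each control period).
- snapshot(name): name is "side" or "top" or "wrist"; returns a dict with "frame" (400x640x3 uint8, red, green, blue), "mtx" (3x3 intrinsics, pixels), "xyz" and "orientation" of the camera in the world; the wrist camera has in their place "mount" (4x4, takes a point from camera to tool coordinates, whose origin is the TCP and whose axes are the flange's). Camera axes: x right, y down, z forward; pixel columns grow to the right and rows downward; lengths in m; the calibration is good to about 2 mm. The wrist camera is an equidistant fisheye: a pixel r from the principal point sees the ray r / f radians off the axis. A picture is of the moment at which its call begins: read the wrist's pose just before it. There is no depth.
- finish_job(): hands the job in; it is judged then, once.
The state is a dict: "clock": time; "q": joint angles; "qd": joint speeds; "joint_torque": joint torques, N m; "tool_pos": TCP position; "eef_rot": TCP orientation; "contact_force": force on the tool from outside, world axes, zero at the start; "moment": the same for the moment, N m; "opening": opening from 0.0 (shut) to 1.0 (fully open); "finger_force": force on a finger pad.
Only numpy, scipy, OpenCV 4.12 (cv2) and the standard library are available. Lean on these libraries where they do the work, as an engineer would, in place of code of your own. Each camera call takes 0.05 s, during which the arm holds its last target. There are 200 camera calls.

## Task

The diamond suspension in the orange spray bottle has settled: stand it upright in the middle of the touch mixer's rubber pad, push it down until the pad is fully depressed and keep it down for a good two seconds. Then stand the bottle upright on the free floor of the white tray with its nozzle pointing at the purple polishing disc, let go of it, and press the spray head fully down so that it sprays the disc, then let it come back up. Leave the other things on the bench where they are.

Things in the scene. Friction and masses are not known exactly. Their poses are not given: they have to be found in the camera images.
- bottle: Loose white spray bottle, orange label band, 0.28 kg, standing. Origin: centre of underside; z up its axis; +x is the way the nozzle points (a white label panel with a dark square is on that side). Body 60 mm diameter to 82 mm high, shoulder to 95 mm, dark ribbed collar 34 mm diameter from 95 to 133 mm (good to grip from above), orange spray head above, top at 156 mm.
- spray_top (a point): Centre of the flat top of the bottle's orange spray head (22 mm in diameter, 15 mm tall, with a short dark nozzle reaching 16 mm from the axis), 156 mm above the bottle's underside when up. It moves with the head; its axes are the bottle's.
- spray_head (a joint): How far the spray head is pressed into the bottle, in m: 0 up, 0.007 fully down (it stops). Sprung: starts to move at about 4 N, fully down at about 10 N, comes back up by itself.
- mixer: Fixed cream touch mixer, 155 mm by 130 mm and 85 mm high without its head. Origin on the bench under the axis of the head, z up; its dark control panel is on its -x side.
- mixer_pad (a point): Centre of the top of the mixer's head, a flat round black rubber pad 75 mm in diameter, 112 mm above the bench when up. It moves with the head; z up.
- mixer_head (a joint): How far the mixer's pad is pressed down, in m: 0 up, 0.008 fully down (it stops). Sprung: starts to move at about 5 N, fully down at about 14 N, so the bottle's own weight does not move it; comes back up by itself.
- tray: Fixed shallow white spill tray, outside 280 mm along its x and 420 mm along its y, walls 5 mm thick and 22 mm high, floor 5 mm thick (its top 5 mm above the bench). Origin at the centre of its underside, z up. The disc fills its -y end; the +y half of its floor, from 0 to +205 mm along its y, is free.
- disc_centre (a point): Centre of the top of the polishing disc, a steel plate with purple cloth, 200 mm in diameter, fixed in the tray; 100 mm from the tray's origin towards the tray's -y, top 10 mm above the bench.
- etchant: Bystander: loose amber bottle with black cap, 60 mm in diameter, 125 mm high; origin at the centre of its underside.
- mounts: Bystander: loose dark tray 90 mm by 130 mm, 22 mm high, holding round resin-mounted specimens; origin at the centre of its underside.
- offcut: Bystander: loose grey off-cut of steel angle section, 75 mm by 45 mm, 42 mm high; origin at the centre of its underside.
Mind the look-alikes: they are no part of the job. Leave any red or turquoise look-alike of the mixer alone.

How it is judged:
On the way, in this order (a step that is already met when the one before it is completed fails the run):
1. the bottle, upright and within 20 mm of the middle of the mixer's pad, holds the pad fully down (at least 6.8 of its 8 mm) for 2 s (value of joint mixer_head above 0.0068 m and contact force between bottle and mixer_head above 8 N and horizontal distance between bottle and mixer_pad below 0.02 m and angle between bottle's own z axis and vertical below 0.12 rad), for 2 s.
2. the bottle stands released and upright on the free floor of the tray, its nozzle pointing at the disc (x of bottle in the frame of tray between -0.108 and 0.108 m and y of bottle in the frame of tray between 0.02 and 0.18 m and z of bottle in the frame of tray between 0.002 and 0.0085 m and angle between bottle's own z axis and vertical below 0.1 rad and x of disc_centre in the frame of bottle above 0.09 m and y of disc_centre in the frame of bottle between -0.08 and 0.08 m and contact force between bottle and the fingers below 0.1 N and linear speed of bottle below 0.02 m/s and value of joint spray_head below 0.002 m), for 0.3 s.
3. the spray head is pressed fully down (at least 5.8 of its 7 mm) while the bottle stands in the tray pointing at the disc (x of bottle in the frame of tray between -0.108 and 0.108 m and y of bottle in the frame of tray between 0.02 and 0.18 m and z of bottle in the frame of tray between 0.002 and 0.0085 m and angle between bottle's own z axis and vertical below 0.1 rad and x of disc_centre in the frame of bottle above 0.09 m and y of disc_centre in the frame of bottle between -0.08 and 0.08 m and value of joint spray_head above 0.0058 m), for 0.1 s.
At the end, for the whole second after the job is handed in: The bottle stands upright (within 0.1 rad) and at rest on the free floor of the tray, not on the disc or the walls, its nozzle axis passing within 80 mm of the disc's centre and towards it, with the spray head and the mixer's pad both back up (within 1.5 mm) (x of bottle in the frame of tray between -0.108 and 0.108 m and y of bottle in the frame of tray between 0.02 and 0.18 m and z of bottle in the frame of tray between 0.002 and 0.0085 m and angle between bottle's own z axis and vertical below 0.1 rad and x of disc_centre in the frame of bottle above 0.09 m and y of disc_centre in the frame of bottle between -0.08 and 0.08 m and linear speed of bottle below 0.02 m/s and value of joint each of spray_head, mixer_head below 0.0015 m); the robot touches nothing.
It fails at once if the amber bottle, the specimen tray or the off-cut is moved by more than 30 mm (distance of any of etchant, mounts, offcut from where it was at the start of the episode above 0.03 m).
It also fails if it takes over 72 s, if anything falls off the work surface, if the arm or the gripper's body presses on something with over 40 N, if the wrist force passes 120 N, or if a joint passes its speed limit or range.

## Working session

There is one attempt and no reset: what is moved stays moved. The work goes in short steps, Python scripts to look and compute and a shell command to move; the robot and the scene stay as the last step left them, time stands still between calls to the robot, and variables do not carry over. Pictures are saved under pics/ and viewed, at most 10 in all, crops included, and the job is handed in when it is done.

```bash
mkdir -p pics
python3 - <<'E'
from plant import *
import cv2,numpy as np
s=get_state();print(s)
for n in("top","side"):
    d=snapshot(n);cv2.imwrite(f"pics/{n}0.png",d["frame"][:,:,::-1]);print(n,d["mtx"],d["xyz"],d["orientation"])
d=snapshot("wrist");print(d["mtx"],d["mount"])
E
```

```text
{'clock': 0.0, 'q': array([-1.2621641 ,  0.69000129, -0.19450776,  1.5663381 ,  0.15729981,
        0.90249863, -0.21509482]), 'qd': array([ 4.77380459e-05,  1.36029625e-04, -4.82539214e-04, -9.35771584e-04,
        1.52834691e-03, -2.98561929e-04, -4.99587911e-04]), 'joint_torque': array([-3.68116230e-05, -5.27561653e+01, -1.26698624e+00, -1.53426594e+01,
       -5.26627852e-02,  6.74439972e-03,  1.74921329e-04]), 'tool_pos': array([0.16949521, 0.60092029, 0.23790066]), 'eef_rot': array([ 1.36942412e-01,  9.90578577e-01, -9.25122372e-04, -5.90499912e-05]), 'contact_force': array([ 0.54459167,  0.56825843, -0.3903619 ]), 'moment': array([-0.00337012, -0.01735368,  0.00331133]), 'finger_force': 0.0, 'opening': 1.001347814557369}
top [[469.98933436   0.         313.55854028]
 [  0.         469.98933436 194.66262355]
 [  0.           0.           1.        ]] [ 0.44062868 -0.05045265  1.50948439] [ 0.70841799 -0.70509749  0.01584196 -0.02702793]
side [[407.67616212   0.         319.02252081]
 [  0.         407.67616212 198.69765719]
 [  0.           0.           1.        ]] [ 0.46816252 -1.23038288  0.90036259] [ 0.87895044 -0.02483085  0.00754276 -0.47620653]
[[309.70691629   0.         319.55676011]
 [  0.         309.70691629 197.50158717]
 [  0.           0.           1.        ]] [[ 3.41155324e-04 -9.51553589e-01 -3.07482767e-01  7.87862634e-02]
 [ 9.99999706e-01  1.13441080e-04  7.58448872e-04  3.82494946e-04]
 [-6.86823569e-04 -3.07482935e-01  9.51553347e-01 -1.45989864e-01]
 [ 0.00000000e+00  0.00000000e+00  0.00000000e+00  1.00000000e+00]]
```

View pics/top0.png

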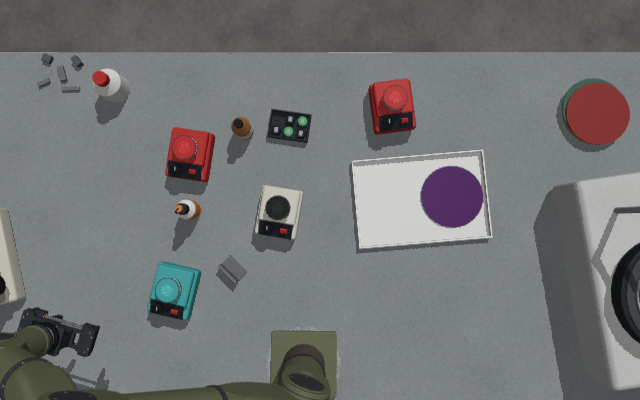

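View pics/side0.png

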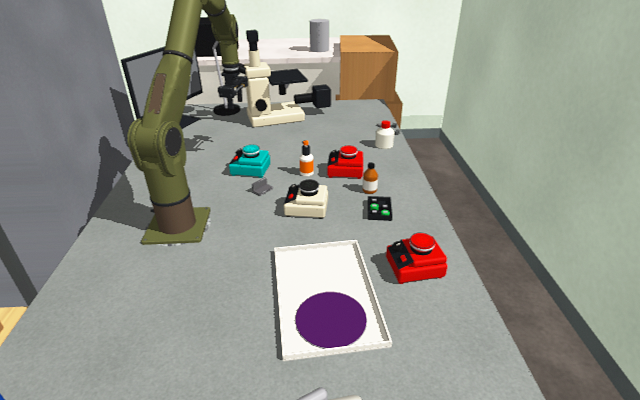

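The top view shows the orange bottle at (187,210), the cream mixer at (278,210) with its pad at (278,207), the tray at (422,200) and the disc at (452,196).
Candidates for the bottle are orange (187,210), white with red cap (107,82) and amber (241,127). For the mixer they are cream (278,210), red (190,153), red (393,105) and turquoise (174,291). I choose the orange bottle and the cream mixer.

```bash
cat > h.py <<'E'
from plant import *
import cv2,numpy as np
from scipy.spatial.transform import Rotation as R
def cast(d,uv,z):
    k=np.linalg.inv(d["mtx"]);r=R.from_quat(d["orientation"]).apply(k@[uv[0],uv[1],1]);p=np.array(d["xyz"])
    return p+r*(z-p[2])/r[2]
def comps(m,amin=8):
    c,_=cv2.findContours(m.astype(np.uint8),cv2.RETR_EXTERNAL,cv2.CHAIN_APPROX_NONE)
    return [x for x in c if cv2.contourArea(x)>amin]
E
python3 - <<'E'
from h import *
d=snapshot("top");f=d["frame"];h=cv2.cvtColor(f,cv2.COLOR_RGB2HSV)
H,S,V=[h[:,:,i].astype(int) for i in range(3)]
def show(n,m,z,box,amin=8):
    b=np.zeros(m.shape,bool);b[box[1]:box[3],box[0]:box[2]]=1
    for c in comps(m&b,amin):
        (u,v),r=cv2.minEnclosingCircle(c);M=cv2.moments(c);cu,cv_=M['m10']/M['m00'],M['m01']/M['m00']
        print(n,np.round((cu,cv_,r,M['m00']),1),np.round(cast(d,(cu,cv_),z),3),"r",round(r*(1.5-z)/470,4))
show("orange",(H>5)&(H<20)&(S>170)&(V>120),.156,(165,190,210,230),3)
show("pad",(V<60),.112,(260,190,295,222),30)
show("panel",(V<60),.08,(250,215,300,245),30)
show("disc",(H>125)&(H<160)&(S>80),.010,(400,140,500,250),100)
b=np.zeros(H.shape,np.uint8);b[145:255,345:497]=((V>170)&(S<40))[145:255,345:497]|((H>125)&(S>80))[145:255,345:497]
c=max(comps(b),key=cv2.contourArea);q=cv2.boxPoints(cv2.minAreaRect(c))
for p in q: print("tray",p,np.round(cast(d,p,.02),3))
b=np.zeros(H.shape,np.uint8);b[170:250,245:315]=((V>170)&(S<60)&(S>8)&(H<40))[170:250,245:315]
for c in comps(b,60): print("mixer",cv2.minAreaRect(c))
cr=cv2.resize(f[140:250,155:315],None,fx=5,fy=5,interpolation=cv2.INTER_CUBIC)
cv2.imwrite("pics/crop1.png",cr[:,:,::-1])
E
```

```text
orange [197.7 206.1   2.9   7. ] [0.488 0.306 0.156] r 0.0083
pad [277.3 207.6  12.  406.5] [0.486 0.08  0.112] r 0.0354
panel [274.8 229.1  17.8 433. ] [0.422 0.09  0.08 ] r 0.0536
panel [277.2 216.6   8.5  46.5] [0.46  0.083 0.08 ] r 0.0257
disc [ 451.6  196.4   30.7 2822.5] [ 0.528 -0.466  0.01 ] r 0.0975
tray [351.24707 160.24756] [ 0.641 -0.146  0.02 ]
tray [484.49762 148.78516] [ 0.679 -0.569  0.02 ]
tray [492.07068 236.82187] [ 0.401 -0.588  0.02 ]
tray [358.82013 248.28427] [ 0.362 -0.17   0.02 ]
mixer ((278.75677490234375, 210.95945739746094), (39.62015151977539, 47.018104553222656), 9.462322235107422)
```

View pics/crop1.png

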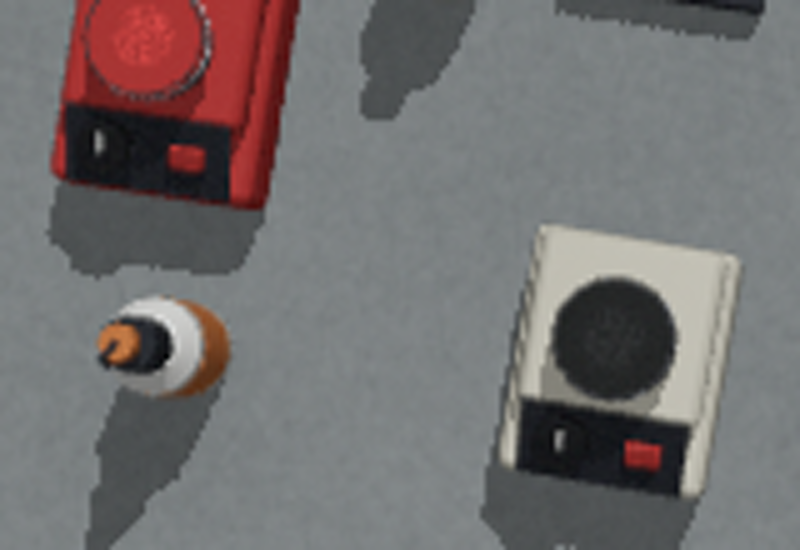

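The crop confirms the choice: orange band, white shoulder and dark collar, with the head at about pixel (178.7,208.5). The nozzle points down-left, a world yaw of about 132°. The cream mixer has a black pad.

```bash
python3 -m jog '[[[-0.052,-0.021,-0.004,0,0,0],[-0.052,-0.021,-0.004,0,0,0],[-0.052,-0.021,-0.004,0,0,0],[-0.052,-0.021,-0.004,0,0,0],[-0.052,-0.021,-0.004,0,0,0],[-0.052,-0.021,-0.004,0,0,0],[-0.052,-0.021,-0.004,0,0,0],[0,0,0,0,0,-0.113],[0,0,0,0,0,-0.113],[0,0,0,0,0,0],[0,0,0,0,0,0]]]' 0.088 3
cat >> h.py <<'E'
def wray(d,s,uv):
    K=d["mtx"];x=(uv[0]-K[0,2])/K[0,0];y=(uv[1]-K[1,2])/K[1,1];r=np.hypot(x,y)+1e-9
    c=np.array([x/r*np.sin(r),y/r*np.sin(r),np.cos(r)]);M=np.array(d["mount"]);Q=R.from_quat(s["eef_rot"])
    return np.array(s["tool_pos"])+Q.apply(M[:3,3]),Q.apply(M[:3,:3]@c)
def wcast(d,s,uv,z):
    o,r=wray(d,s,uv);return o+r*(z-o[2])/r[2]
def totool(s,v): return R.from_quat(s["eef_rot"]).inv().apply(v)
E
python3 - <<'E'
from h import *
s=get_state();d=snapshot("wrist");f=d["frame"];cv2.imwrite("pics/w1.png",f[:,:,::-1])
t=snapshot("top");print(s["tool_pos"],s["q"].round(2),np.round(cast(t,(178.4,208.2),.156),3))
E
```

```text
clock: 1.58
tool_pos: [0.4799, 0.3614, 0.2666]
eef_rot: [0.025, 1.0, -0.0, -0.0]
contact_force: [-0.0, 0.4, 0.6]
opening: 1.0
finger_force: 0.0
[0.47987906 0.36136535 0.26662439] [-0.55  0.63 -0.3   1.6   0.22  0.94  0.59] [0.482 0.362 0.156]
```

View pics/w1.png

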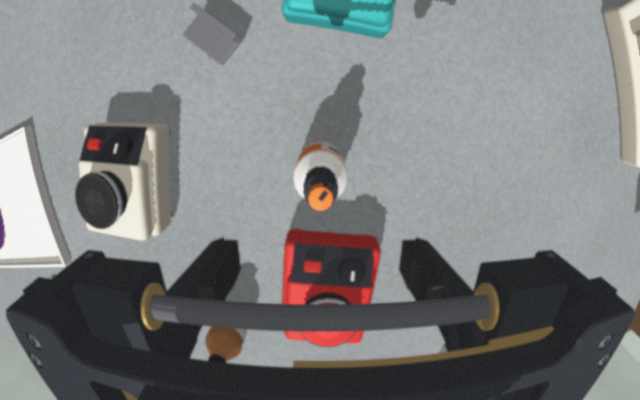

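The wrist view shows the bottle head at (320,198), with the dark nozzle pointing up-right (world −x, +y, about 135°). The red look-alike mixer is behind it.

Run:
```python
from h import *
s=get_state();d=snapshot("wrist");f=d["frame"];h=cv2.cvtColor(f,cv2.COLOR_RGB2HSV).astype(int)
m=(h[:,:,0]>5)&(h[:,:,0]<20)&(h[:,:,1]>170)&(h[:,:,2]>120);m[:175]=0;m[230:]=0;m[:,:290]=0;m[:,350:]=0
c=max(comps(m),key=cv2.contourArea);(u,v),r=cv2.minEnclosingCircle(c);p=wcast(d,s,(u,v),.154);print(u,v,r,p)
k=h[175:225,300:342,2]<90
crop=f[180:216,300:342];g=cv2.cvtColor(crop,cv2.COLOR_RGB2GRAY)
msk=np.zeros(f.shape[:2],np.uint8);cv2.circle(msk,(int(round(u)),int(round(v))),int(r),1,-1)
y,x=np.nonzero((msk>0)&(h[:,:,2]<100));q=np.array([wcast(d,s,(a,b),.152)[:2] for a,b in zip(x,y)])
print(len(q),q.mean(0)-p[:2]); 
print("tool delta",totool(s,np.array([p[0],p[1],.101])-s["tool_pos"]))
```

```text
320.4749450683594 195.88162231445312 11.89118766784668 [0.48330166 0.36239468 0.154     ]
22 [8.68227012e-05 1.95073538e-03]
tool delta [-0.00340842  0.00113408  0.16567504]
```

```bash
python3 -m jog '[[[-0.003,0.001,0.045,0,0,0],[0,0,0.045,0,0,0],[0,0,0.04,0,0,0],[0,0,0.025,0,0,0],[0,0,0.01,0,0,0],[0,0,0,0,0,0],[0,0,0,0,0,0]]]'
python3 -m jog '[[[0,0,0,0,0,0],[0,0,0,0,0,0],[0,0,0,0,0,0],[0,0,0,0,0,0],[0,0,0,0,0,0],[0,0,0,0,0,0]]]' 0.02 50
python3 -m jog '[[[0,0,-0.04,0,0,0],[0,0,-0.05,0,0,0],[0,0,-0.05,0,0,0],[0,0,-0.02,0,0,0],[0,0,0,0,0,0],[0,0,0,0,0,0]]]'
python3 - <<'E'
from h import *
d=snapshot("side");cv2.imwrite("pics/s1.png",cv2.resize(d["frame"][80:240,220:420],None,fx=3,fy=3)[:,:,::-1])
s=get_state();print(totool(s,np.array([.486,.08,s["tool_pos"][2]])-s["tool_pos"]))
E
```

```text
clock: 2.6
tool_pos: [0.4837, 0.3628, 0.1029]
eef_rot: [0.024, 1.0, 0.001, 0.001]
contact_force: [-0.3, -0.2, 0.5]
opening: 0.997
finger_force: 0.0
clock: 3.35
tool_pos: [0.4831, 0.3621, 0.1017]
eef_rot: [0.024, 1.0, -0.0, -0.0]
contact_force: [-0.3, -0.7, 1.3]
opening: 0.376
finger_force: 50.0
clock: 4.1
tool_pos: [0.4822, 0.3612, 0.26]
eef_rot: [0.024, 1.0, -0.001, -0.001]
contact_force: [-0.1, 0.6, -4.0]
opening: 0.373
finger_force: 50.0
[-0.01745754 -0.28069799  0.00070989]
```

View pics/s1.png

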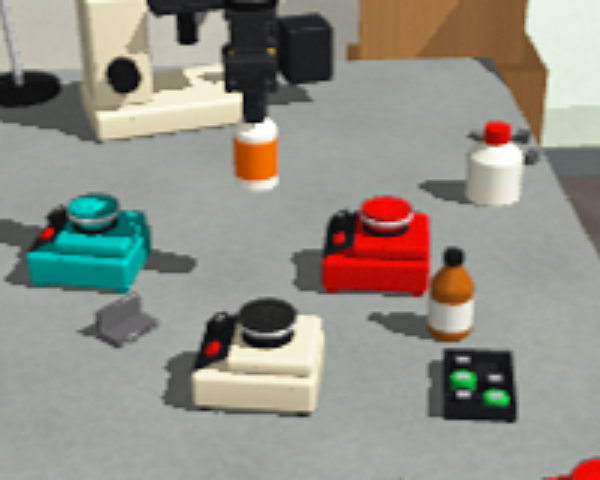

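Held upright.

```bash
python3 -m jog '[[[-0.003,-0.047,0,0,0,0],[-0.003,-0.047,0,0,0,0],[-0.003,-0.047,0,0,0,0],[-0.003,-0.047,0,0,0,0],[-0.003,-0.047,0,0,0,0],[-0.003,-0.046,0,0,0,0],[0,0,0.02,0,0,0],[0,0,0.015,0,0,0],[0,0,0,0,0,0],[0,0,0,0,0,0]]]'
python3 - <<'E'
from h import *
d=snapshot("side");cv2.imwrite("pics/s2.png",cv2.resize(d["frame"][130:230,240:370],None,fx=5,fy=5)[:,:,::-1])
EE=0
E
```

```text
clock: 5.4
tool_pos: [0.4874, 0.0809, 0.2266]
eef_rot: [0.024, 1.0, 0.0, -0.0]
contact_force: [0.7, 0.2, -2.7]
opening: 0.377
finger_force: 50.0
```

View pics/s2.png

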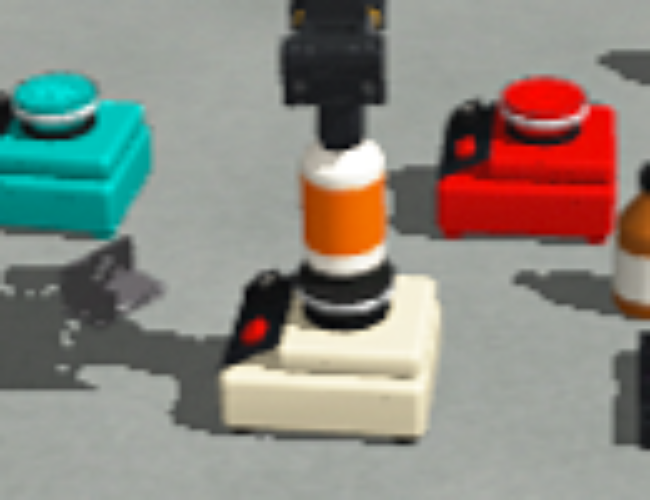

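The bottle is upright and centred above the pad at about (345,290). Now I lower it and press.

```bash
python3 -m jog '[[[0,0,0.006,0,0,0],[0,0,0.005,0,0,0],[0,0,0.003,0,0,0],[0,0,0.003,0,0,0],[0,0,0.003,0,0,0],[0,0,0.002,0,0,0],[0,0,0,0,0,0],[0,0,0,0,0,0]]]' - 60
```

```text
clock: 6.45
tool_pos: [0.4876, 0.0806, 0.2058]
eef_rot: [0.024, 1.0, -0.0, 0.001]
contact_force: [-2.6, -1.8, 11.2]
opening: 0.375
finger_force: 60.0
```

```bash
python3 -m jog '[[[0,0,0.002,0,0,0],[0,0,0.002,0,0,0],[0,0,0,0,0,0],[0,0,0,0,0,0]]]'
```

```text
clock: 6.95
tool_pos: [0.4888, 0.0809, 0.2053]
eef_rot: [0.025, 1.0, -0.0, 0.003]
contact_force: [-9.2, -3.1, 40.7]
opening: 0.375
finger_force: 60.0
```

```bash
python3 -m jog '[[[0,0,-0.001,0,0,0],[0,0,0,0,0,0],[0,0,0,0,0,0],[0,0,0,0,0,0],[0,0,0,0,0,0],[0,0,0,0,0,0],[0,0,0,0,0,0],[0,0,0,0,0,0],[0,0,0,0,0,0],[0,0,0,0,0,0],[0,0,0,0,0,0],[0,0,0,0,0,0]]]'
python3 -m jog '[[[0,0,0,0,0,0],[0,0,0,0,0,0],[0,0,0,0,0,0],[0,0,0,0,0,0],[0,0,0,0,0,0],[0,0,0,0,0,0],[0,0,0,0,0,0],[0,0,0,0,0,0],[0,0,0,0,0,0],[0,0,0,0,0,0],[0,0,0,0,0,0],[0,0,0,0,0,0]]]'
python3 -m jog '[[[0,0,-0.006,0,0,0],[0,0,-0.015,0,0,0],[0,0,-0.03,0,0,0],[0,0,-0.03,0,0,0],[0,0,0,0,0,0],[0,0,0,0,0,0]]]'
python3 - <<'E'
from h import *
s=get_state();print(s["q"].round(2),totool(s,np.array([.514,-.288,s["tool_pos"][2]])-s["tool_pos"]))
E
```

```text
clock: 8.45
tool_pos: [0.4885, 0.0808, 0.2054]
eef_rot: [0.025, 1.0, -0.0, 0.002]
contact_force: [-7.1, -2.1, 33.7]
opening: 0.369
finger_force: 60.0
clock: 9.95
tool_pos: [0.4885, 0.0808, 0.2053]
eef_rot: [0.025, 1.0, -0.0, 0.002]
contact_force: [-7.1, -1.7, 32.7]
opening: 0.372
finger_force: 60.0
clock: 10.7
tool_pos: [0.4866, 0.0803, 0.2815]
eef_rot: [0.024, 1.0, -0.0, -0.001]
contact_force: [0.5, -0.0, -3.5]
opening: 0.374
finger_force: 60.0
[-0.02  0.47 -0.35  1.89  0.22  0.82  1.03] [-4.53048565e-02 -3.66526752e-01  1.58007486e-04]
```

```bash
python3 -m jog '[[[-0.0065,-0.0525,0,0,0,0],[-0.0065,-0.0525,0,0,0,0],[-0.0065,-0.0525,0,0,0,0],[-0.0065,-0.0525,0,0,0,0],[-0.0065,-0.0525,0,0,0,0],[-0.0065,-0.0525,0,0,0,0],[-0.0065,-0.051,0,0,0,0]]]'
python3 -m jog '[[[0,0,0,0,0,0.18],[0,0,0,0,0,0.18],[0,0,0,0,0,0.18],[0,0,0,0,0,0.18],[0,0,0,0,0,0.18],[0,0,0,0,0,0.18],[0,0,0,0,0,0.18],[0,0,0,0,0,0.18],[0,0,0,0,0,0.18],[0,0,0,0,0,0.18],[0,0,0,0,0,0.18]]]'
python3 -m jog '[[[0,0,0.04,0,0,0.18],[0,0,0.04,0,0,0.18],[0,0,0.04,0,0,0.18],[0,0,0.02,0,0,0.18],[0,0,0,0,0,0.18],[0,0,0,0,0,0.18],[0,0,0,0,0,0.18],[0,0,0,0,0,0.18],[0,0,0,0,0,0.18],[0,0,0,0,0,0.18],[0,0,0,0,0,0],[0,0,0,0,0,0]]]'
python3 - <<'E'
from h import *
s=get_state();print(s["tool_pos"],R.from_quat(s["eef_rot"]).as_matrix()[:,1],s["q"].round(2))
d=snapshot("side");cv2.imwrite("pics/s3.png",cv2.resize(d["frame"][170:370,220:460],None,fx=2.5,fy=2.5)[:,:,::-1])
E
```

```text
clock: 11.58
tool_pos: [0.514, -0.2886, 0.2805]
eef_rot: [0.024, 1.0, 0.001, -0.002]
contact_force: [0.6, 0.5, -2.9]
opening: 0.371
finger_force: 60.0
clock: 12.95
tool_pos: [0.514, -0.2865, 0.2804]
eef_rot: [0.851, 0.526, -0.001, -0.002]
contact_force: [-0.4, -0.0, -3.8]
opening: 0.366
finger_force: 60.0
clock: 14.45
tool_pos: [0.5145, -0.2867, 0.1418]
eef_rot: [0.942, -0.335, -0.001, 0.0]
contact_force: [-1.1, -0.4, -3.5]
opening: 0.37
finger_force: 60.0
[ 0.51449004 -0.2867388   0.14175893] [-0.63185867 -0.77508323  0.00078051] [ 0.08  0.88  0.66  1.79 -0.76  0.75 -1.11]
```

View pics/s3.png

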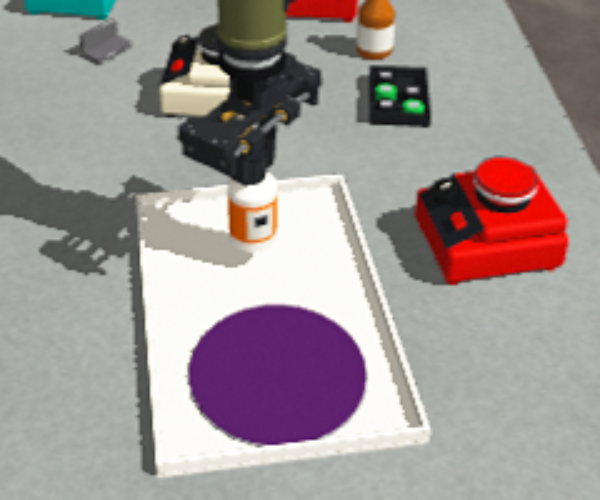

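The bottle hangs upright over the free floor at (253,205). Its dark-square panel at (260,221) faces about 10° to the right of the disc, so I correct by 0.15 rad while lowering.

```bash
python3 -m jog '[[[0,0,0.012,0,0,0.15],[0,0,0.01,0,0,0],[0,0,0.006,0,0,0],[0,0,0.003,0,0,0],[0,0,0.002,0,0,0],[0,0,0.001,0,0,0],[0,0,0,0,0,0],[0,0,0,0,0,0]]]'
```

```text
clock: 15.5
tool_pos: [0.5151, -0.2872, 0.1089]
eef_rot: [0.914, -0.406, 0.0, -0.0]
contact_force: [-0.8, -0.8, -3.1]
opening: 0.371
finger_force: 60.0
```

```bash
python3 -m jog '[[[0,0,0.001,0,0,0],[0,0,0.001,0,0,0],[0,0,0.0005,0,0,0],[0,0,0,0,0,0],[0,0,0,0,0,0]]]'
```

```text
clock: 16.12
tool_pos: [0.5151, -0.2873, 0.1066]
eef_rot: [0.914, -0.407, 0.0, -0.0]
contact_force: [-0.5, 1.1, 5.3]
opening: 0.374
finger_force: 60.0
```

```bash
python3 -m jog '[[[0,0,0,0,0,0],[0,0,0,0,0,0],[0,0,0,0,0,0],[0,0,0,0,0,0],[0,0,0,0,0,0],[0,0,0,0,0,0],[0,0,0,0,0,0],[0,0,0,0,0,0]]]' 0.08
python3 -m jog '[[[0,0,-0.03,0,0,0],[0,0,-0.05,0,0,0],[0,0,-0.05,0,0,0],[0,0,-0.03,0,0,0],[0,0,0,0,0,0],[0,0,0,0,0,0]]]'
python3 - <<'E'
from h import *
s=get_state();d=snapshot("wrist");f=d["frame"];h=cv2.cvtColor(f,cv2.COLOR_RGB2HSV).astype(int)
cv2.imwrite("pics/w2.png",f[:,:,::-1])
m=(h[:,:,0]>5)&(h[:,:,0]<20)&(h[:,:,1]>170)&(h[:,:,2]>120)
for c in comps(m,20):
    (u,v),r=cv2.minEnclosingCircle(c);p=wcast(d,s,(u,v),.161);print(u,v,r,cv2.contourArea(c),p,totool(s,p-s["tool_pos"]))
E
```

```text
clock: 17.12
tool_pos: [0.515, -0.2871, 0.1062]
eef_rot: [0.914, -0.406, 0.0, -0.0]
contact_force: [0.7, -0.4, 0.7]
opening: 0.906
finger_force: 0.0
clock: 17.88
tool_pos: [0.5146, -0.2864, 0.2651]
eef_rot: [0.914, -0.406, -0.001, -0.0]
contact_force: [-0.6, 0.8, -0.6]
opening: 0.906
finger_force: 0.0
319.7029113769531 193.659423828125 12.773533821105957 433.0 [ 0.51724439 -0.28793965  0.161     ] [ 0.00314215 -0.00092309  0.10409953]
311.5 145.5 8.276573181152344 22.0 [ 0.54968031 -0.31392987  0.161     ] [ 0.04416559 -0.00760525  0.10401774]
```

View pics/w2.png

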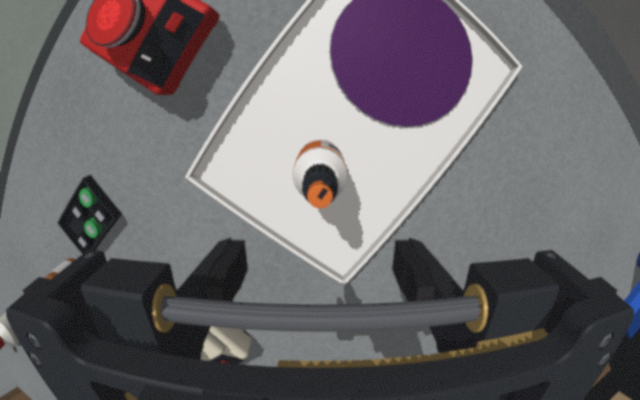

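The bottle stands in the tray, and its nozzle at (324,190) points at the disc (400,60). Now I close the fingers and press the head.

```bash
python3 -m jog '[[[0.0015,0,0,0,0,0],[0,0,0,0,0,0],[0,0,0,0,0,0],[0,0,0,0,0,0],[0,0,0,0,0,0],[0,0,0.04,0,0,0],[0,0,0.035,0,0,0],[0,0,0.015,0,0,0],[0,0,0.005,0,0,0],[0,0,0.003,0,0,0],[0,0,0,0,0,0],[0,0,0,0,0,0]]]' 0 20
python3 -m jog '[[[0,0,0.003,0,0,0],[0,0,0.003,0,0,0],[0,0,0.003,0,0,0],[0,0,0.002,0,0,0],[0,0,0,0,0,0],[0,0,0,0,0,0]]]'
```

```text
clock: 19.42
tool_pos: [0.5163, -0.2885, 0.1689]
eef_rot: [0.914, -0.406, 0.001, 0.0]
contact_force: [0.1, -0.0, 0.5]
opening: 0.004
finger_force: 0.0
clock: 20.18
tool_pos: [0.5162, -0.2885, 0.1579]
eef_rot: [0.914, -0.407, 0.001, -0.0]
contact_force: [-0.5, 2.1, 6.8]
opening: 0.005
finger_force: 3.5
```

```bash
python3 -m jog '[[[0,0,0.002,0,0,0],[0,0,0.002,0,0,0],[0,0,0.001,0,0,0],[0,0,0.001,0,0,0],[0,0,0,0,0,0],[0,0,0,0,0,0],[0,0,0,0,0,0]]]'
```

```text
clock: 21.05
tool_pos: [0.517, -0.2897, 0.1546]
eef_rot: [0.914, -0.407, 0.002, -0.0]
contact_force: [-2.7, 2.7, 23.1]
opening: 0.008
finger_force: 11.4
```

```bash
python3 -m jog '[[[0,0,0,0,0,0],[0,0,0,0,0,0],[0,0,-0.004,0,0,0],[0,0,-0.004,0,0,0],[0,0,-0.01,0,0,0],[0,0,-0.04,0,0,0],[0,0,-0.05,0,0,0],[0,0,-0.03,0,0,0],[0,0,0,0,0,0],[0,0,0,0,0,0]]]'
python3 - <<'E'
from h import *
d=snapshot("side");cv2.imwrite("pics/s4.png",cv2.resize(d["frame"][150:370,220:460],None,fx=2.5,fy=2.5)[:,:,::-1])
E
```

```text
clock: 22.3
tool_pos: [0.5156, -0.2876, 0.2882]
eef_rot: [0.914, -0.406, -0.001, -0.0]
contact_force: [0.3, -0.6, -0.3]
opening: 0.005
finger_force: 0.0
```

View pics/s4.png

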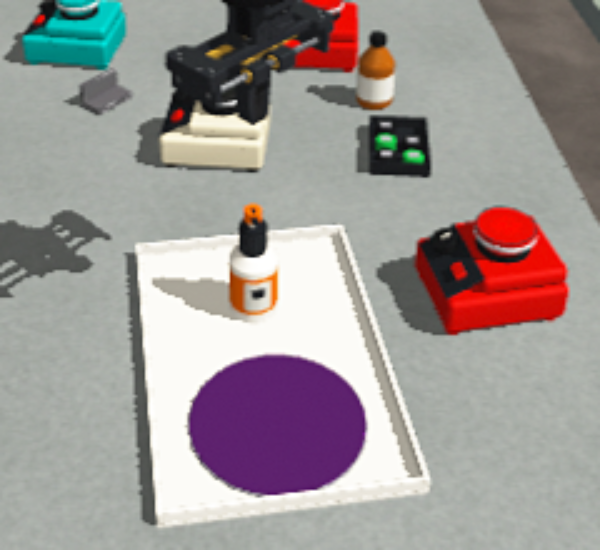

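The bottle stands upright in the tray at (254,280), its label panel at (257,293) facing the disc, with the head back up and the gripper clear.

```bash
python3 -c "
from plant import *
print(finish_job())"
```

```text
the job is handed in; nothing more can be done
None
```

The job is handed in, with no verdict shown: the bottle held the pad down against its stop for about 3 s, then was released upright in the tray facing the disc, and its head was pressed to about 23 N (full travel is about 10 N) and came back up, all in about 22 s.

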